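# Clear the sanding board out of the gluing press and tighten its four heads crosswise

## Task

The sanding board was left in the gluing press, caught under two of the clamp feet: slide it clear of them without forcing it against them, lift it out and set it down gently, flat on the rubber mat. Then tighten the four clamp heads by pressing them down, in diagonal order and in two passes: first one diagonal pair part of the way (some 8 mm), then the other pair, then in the second pass one diagonal pair tight by feel, then the other, so that no head is ever more than 2 cm lower than another. Every foot must end pressing firmly on the board beneath it, with no head pushed harder than a firm hand would (under 35 N); leave the glue bottle and the jar beside the press where they stand.

Things in the scene. Friction and masses are not known exactly. Their poses are not given: they have to be found in the camera images.
- press: gluing press, fixed: plywood base 210 (x) x 270 (y) x 18 mm, four upright steel posts 12 mm thick at x = +-60, y = +-112 mm, tops 112 mm above the bench. Origin: centre of the base's underside, z up. On it lie a work stack 160 x 190 mm and, on top, a loose plywood caul 170 (x) x 200 (y) x 18 mm, centred. Stack thickness differs per job: the caul's top is 50 to 54 mm above the bench.
- sander: sanding board left on the caul: sole 160 (x) x 50 (y) x 8 mm, upright round wooden knob 24 mm thick at its middle, 8 to 50 mm above the underside; about 0.2 kg. Origin: centre of the underside. It lies along the press's x, near press y = +67 mm, its ends under the feet of head_a and head_d, posts outside it. With its centre at press y = 0 it is clear of all feet and posts.
- rest: thin dark rubber mat fixed to the bench, 200 (x) x 110 (y) x 4 mm, where the sanding board belongs; left or right of the press (a wooden tray of that size is on the other side). Origin: centre of its underside; top at z = 4 mm.
- press_mid (a point): centre of the press base's top face, 18 mm up, hidden under the stack. About the feet: below each pad is a rubber foot 18 mm across, set 36 to 42 mm below the pad's top (differs per head, not measured), sprung 3 N/mm over 4 mm, then rigid. It meets the caul after 11 to 23 mm of movement; there the push needed climbs from 6 N by 3 N/mm. 13 N of push leaves about 7 N; a head holds up to 10 N.
- head_a: clamp head at the near left (-x, +y) post, at press x = -60, y = 74 mm; its diagonal partner is head_c. Origin: centre of the top of its round steel push pad (30 mm across), 107 to 109 mm above the bench at the start; its dark arm, 30 mm wide, runs out to the post. Pushed on the pad it slides straight down (32 mm at most) against about 6 N and stays where it is left.
- head_b: clamp head at the near right (-x, -y) post, at press x = -60, y = -74 mm; its diagonal partner is head_d. Origin: centre of the top of its round steel push pad (30 mm across), 107 to 109 mm above the bench at the start; its dark arm, 30 mm wide, runs out to the post. Pushed on the pad it slides straight down (32 mm at most) against about 6 N and stays where it is left.
- head_c: clamp head at the far right (+x, -y) post, at press x = 60, y = -74 mm; its diagonal partner is head_a. Origin: centre of the top of its round steel push pad (30 mm across), 107 to 109 mm above the bench at the start; its dark arm, 30 mm wide, runs out to the post. Pushed on the pad it slides straight down (32 mm at most) against about 6 N and stays where it is left.
- head_d: clamp head at the far left (+x, +y) post, at press x = 60, y = 74 mm; its diagonal partner is head_b. Origin: centre of the top of its round steel push pad (30 mm across), 107 to 109 mm above the bench at the start; its dark arm, 30 mm wide, runs out to the post. Pushed on the pad it slides straight down (32 mm at most) against about 6 N and stays where it is left.
- glue: bystander, loose: white glue bottle with a yellow cap, 60 mm across, 150 high, standing beside the press; origin on its underside
- jar: bystander, loose: amber glass jar with a steel lid, 60 mm across, 90 high, standing beside the press; origin on its underside
Mind the look-alikes: they are no part of the job. Of the things like the sander, leave any that is red or turquoise; of the rest the larger one is meant.

How it is judged:
By the outcome, as a careful person would: the job done as asked, in the order asked, and still so for the second after the job is handed in, with the robot touching nothing.
It also fails if it takes over 72 s, if anything falls off the work surface, if the arm or the gripper's body presses on something with over 40 N, if the wrist force passes 120 N, or if a joint passes its speed limit or range.

## Robot

A 6-joint arm with a two-finger parallel gripper is mounted at the origin on the work surface. World frame = base frame: x ahead of the robot, y to its left, z up, the work surface at z = 0. Lengths are in m, angles in rad, forces in N, time in s.
With the tool pointing down it reaches from about 0.3 to 0.775 m from the base axis. Payload 14.6 kg.
Tool frame: the origin (TCP) lies at the very end of the fingers, on their centre line; the grasp point (between the pads) lies 19 mm behind it (manip.pinch_z is the distance from the TCP to the grasp point, in m); z points along the fingers, y is the line along which they close (so a half turn about z gives the same grasp; the last joint's range is limited). The gripper opens to 85 mm and grips with 20 to 120 N. Pads are 22 mm wide; open, the fingers measure 114 mm over their backs; the gripper's body (76 mm by 85 mm) begins 54 mm behind the grasp point. The pads swing forward as they close: fully open they stand 13 mm farther back than shut.
Start: joints at [1.08, 0.3, 1.521, -0, 1.321, -0.067], TCP at [0.226, 0.501, 0.231] pointing down, gripper open.
Joint ranges: [-3.03, 3.03], [-0.79, 2.21], [0.23, 2.52], [-1.04, 4.18], [0, 3.07], [-2.55, 2.55]. Speed limits (rad/s): [2.22, 2.22, 2.57, 3.14, 3.14, 3.14].

## Interface

Orientations are given as a 3x3 rotation matrix whose columns are the frame's x, y, z axes.
In Python, from station import manip gives the robot as it stands. Calls block until the motion is done:
- manip.goto(position, orientation): joint-space move of the TCP to a pose.
- manip.servo_line(position, rot=None, feed=0.15, max_force=None): straight line of the TCP; rot=None keeps the orientation; feed is the mean speed in m/s. With max_force (N) it stops when the force on the tool has changed by that much, and returns True; else False.
- manip.movej(angles): joint-space move.
- manip.gripper_open() and manip.close(strength=None): open the fingers fully, or close them until they stop; strength is the grip in N (None keeps the last).
- manip.dwell(seconds).
- manip.solve_ik(position, orientation): joint angles nearest the present ones, or None.
- manip.capture(name): name is "side" or "top"; returns a dict with "image" (480x640x3 uint8, red, green, blue), "fx", "fy", "cx", "cy" (pixels), "extrinsics" (4x4, takes a point from world to camera coordinates). Camera axes: x right, y down, z forward; pixel columns grow to the right and rows downward; lengths in m; the calibration is good to about 2 mm. A picture is of the moment at which its call begins. There is no depth.
A pose or a line that the arm cannot do raises manip.MotionError and nothing moves.
- manip.finish_job(): hands the job in; it is judged then, once.
Readings, each from a call of its own:
- manip.read_time(): time.
- manip.read_q(): joint angles.
- manip.read_qvel(): joint speeds.
- manip.read_joint_efforts(): joint torques, N m.
- manip.read_tcp_pos(): TCP position.
- manip.read_orientation(): TCP orientation.
- manip.read_force(): force on the tool from outside, world axes, zero at the start.
- manip.read_torque(): the same for the moment, N m.
- manip.read_width(): finger opening in m.
- manip.read_finger_force(): force on a finger pad.
Only numpy, scipy, OpenCV 4.12 (cv2) and the standard library are available. Lean on these libraries where they do the work, as an engineer would, in place of code of your own. Each camera call takes 0.05 s, during which the arm holds its last target. There are 200 camera calls.

## Working session

There is one attempt and no reset: what is moved stays moved. The work goes in short steps, each a Python script; the robot and the scene stay as the last script left them, time stands still between calls to the robot, and variables do not carry over. Pictures are saved under pics/ and viewed, at most 10 in all, crops included, and the job is handed in when it is done.

```bash
ls; mkdir -p pics; python3 - <<'E'
from station import manip
import cv2,numpy as np
for n in("top","side"):
    c=manip.capture(n); cv2.imwrite(f"pics/{n}0.png",c["image"][:,:,::-1]); print(n,c["fx"],c["fy"],c["cx"],c["cy"]);print(np.round(c["extrinsics"],4).tolist())
print(manip.read_time(),manip.read_orientation(),manip.read_force())
E
```

```text
pics
top 495.3098918606048 495.3098918606048 314.41278646938997 234.48139193365745
[[0.0102, -0.9999, 0.004, -0.0376], [-0.9961, -0.0106, -0.0874, 0.5375], [0.0875, -0.0031, -0.9962, 1.3679], [0.0, 0.0, 0.0, 1.0]]
side 507.9838587663506 507.9838587663506 323.2705450961171 237.84171591511617
[[0.9771, -0.2127, 0.0023, -0.5096], [-0.1596, -0.7401, -0.6533, 0.1226], [0.1407, 0.638, -0.7571, 1.3916], [0.0, 0.0, 0.0, 1.0]]
0.1 [[-9.11530022e-01  4.11233223e-01 -5.05491833e-04]
 [ 4.11233526e-01  9.11529554e-01 -9.27036302e-04]
 [ 7.95426192e-05 -1.05289661e-03 -9.99999443e-01]] [0.67679624 0.37797645 1.04220871]
```

View pics/top0.png

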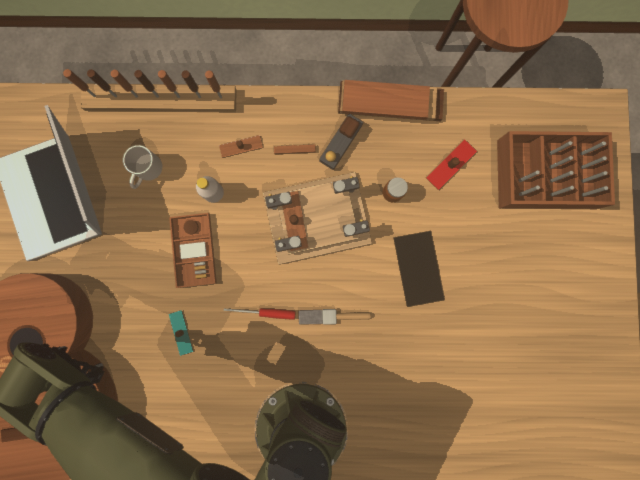

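View pics/side0.png

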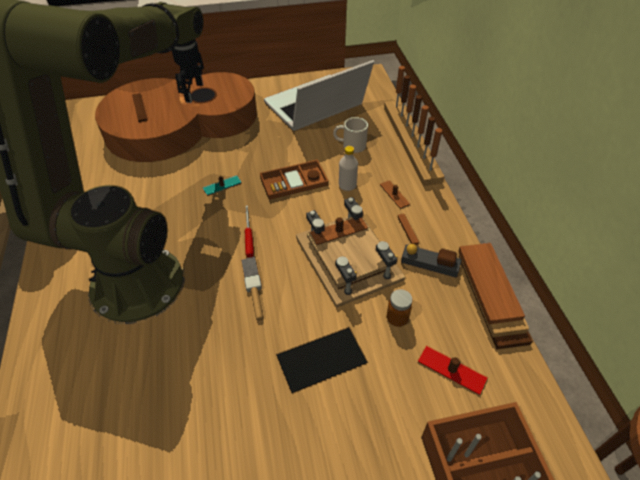

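The top view shows the press at about (318,218) with the sander knob at (294,219) and the pads near (294,242), (285,198), (340,186) and (349,229). The mat is at (419,268), on the press's right. Next I'll measure these from masks.

```bash
cat > h.py <<'E'
from station import manip
import cv2,numpy as np
def ray(c,uv,z):
    E=c["extrinsics"];R=E[:3,:3];t=E[:3,3];o=-R.T@t
    d=R.T@np.array([(uv[0]-c["cx"])/c["fx"],(uv[1]-c["cy"])/c["fy"],1]);return o+d*(z-o[2])/d[2]
def proj(c,p):
    E=c["extrinsics"];q=E[:3,:3]@p+E[:3,3];return np.array([c["fx"]*q[0]/q[2]+c["cx"],c["fy"]*q[1]/q[2]+c["cy"]])
def blobs(m,amin,amax):
    n,l,s,ce=cv2.connectedComponentsWithStats(m.astype(np.uint8));return [(ce[i],s[i,4],l==i,s[i]) for i in range(1,n) if amin<s[i,4]<amax]
E
python3 - <<'E'
from h import *
out=[]
for n,(x0,x1,y0,y1),mz in(("top",(250,390,165,270),(380,460,220,320)),("side",(290,410,190,305),(265,380,320,400))):
    c=manip.capture(n);im=c["image"];hsv=cv2.cvtColor(im,cv2.COLOR_RGB2HSV)
    box=np.zeros(im.shape[:2],bool);box[y0:y1,x0:x1]=1
    m=(hsv[...,1]<75)&(hsv[...,2]>105)&box
    for ce,a,_,s in blobs(m,15,400): print(n,"pad",ce.round(1),a,s[2:4],ray(c,ce,.108).round(4))
    b2=np.zeros_like(box);b2[mz[2]:mz[3],mz[0]:mz[1]]=1
    for ce,a,mm,s in blobs((hsv[...,2]<50)&b2,500,9000):
        pts=np.array([ray(c,p[::-1],.004)[:2] for p in np.argwhere(mm)],np.float32)
        r=cv2.minAreaRect(pts*1000);print(n,"mat",r)
    out.append(cv2.resize(im[y0:y1,x0:x1],(560,420) if n=="top" else (480,460),interpolation=cv2.INTER_CUBIC))
h=max(o.shape[0] for o in out)
out=[cv2.copyMakeBorder(o,0,h-o.shape[0],0,0,cv2.BORDER_CONSTANT) for o in out]
o=np.hstack(out)[:,:,::-1];cv2.imwrite("pics/z1.png",cv2.resize(o,(800,int(h*800/o.shape[1]))))
E
```

```text
top pad [338.9 185.3] 112 [12 12] [ 0.6624 -0.0956  0.108 ]
top pad [353. 182.] 21 [5 5] [ 0.6719 -0.1331  0.108 ]
top pad [388.6 187. ] 18 [ 2 11] [ 0.6594 -0.228   0.108 ]
top pad [284.5 197.5] 111 [12 12] [0.6283 0.0488 0.108 ]
top pad [270.4 200. ] 25 [6 5] [0.6209 0.086  0.108 ]
top pad [348.9 229.2] 112 [12 12] [ 0.5453 -0.1227  0.108 ]
top pad [363.1 225.9] 22 [5 5] [ 0.5545 -0.1602  0.108 ]
top pad [294.2 241.5] 113 [13 12] [0.5112 0.0212 0.108 ]
top pad [280.  244.5] 26 [5 6] [0.503  0.0586 0.108 ]
side pad [356.1 208.6] 69 [11  8] [0.6257 0.0464 0.108 ]
side pad [317.4 222.1] 78 [12  9] [0.5088 0.0188 0.108 ]
side pad [382.6 245.6] 74 [12  8] [ 0.6598 -0.0994  0.108 ]
side pad [390.  254.2] 19 [5 5] [ 0.6701 -0.1317  0.108 ]
side pad [341.9 260.9] 87 [12  9] [ 0.5426 -0.1267  0.108 ]
side pad [349.2 269.9] 23 [6 5] [ 0.554  -0.1588  0.108 ]
side pad [400.2 297.4] 255 [20 15] [ 0.6543 -0.2661  0.108 ]
side mat ((444.4128723144531, -331.38751220703125), (194.08828735351562, 105.34842681884766), 10.833611488342285)
```

View pics/z1.png

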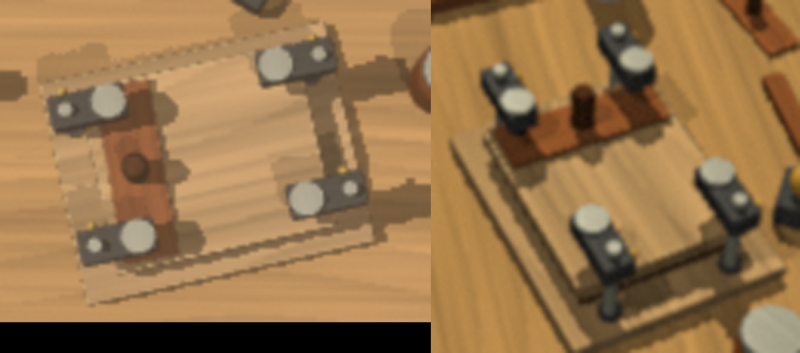

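The crops show four steel pads on dark arms. The red-brown sander lies under the two left feet, and its knob is near pixel (294,219) in the top view. From the pads, the press centre is about (0.5855, −0.0387) with a yaw of about 13.2°. I still need the knob, the sole's yaw, a check of the mat, and the gripper approach.

```bash
cat >> h.py <<'E'
PC=np.array([.5855,-.0387]);PY=np.radians(13.2)
def R2(a):return np.array([[np.cos(a),-np.sin(a)],[np.sin(a),np.cos(a)]])
def W(x,y):return PC+R2(PY)@np.array([x,y])
def L(p):return R2(PY).T@(np.asarray(p)[:2]-PC)
def rot(a): # tool y axis along angle a (rad, from world x), or its half turn: nearest to now
    q=manip.read_q();best=None
    for s in(1,-1):
        y=s*np.array([np.cos(a),np.sin(a),0]);z=np.array([0,0,-1.]);R=np.c_[np.cross(y,z),y,z]
        j=manip.solve_ik(np.r_[W(0,0),.2],R)
        if j is not None and (best is None or abs(j[5])<best[0]): best=(abs(j[5]),R)
    return best[1]
E
python3 - <<'E'
from h import *
for n,kb,sb,mb in(("top",(286,302,210,228),(268,312,188,255),(385,455,225,315)),("side",(328,350,212,236),(305,372,212,250),(265,380,320,400))):
    c=manip.capture(n);im=c["image"];hsv=cv2.cvtColor(im,cv2.COLOR_RGB2HSV)
    def box(b):
        m=np.zeros(im.shape[:2],bool);m[b[2]:b[3],b[0]:b[1]]=1;return m
    for t in(55,70,85):
      for ce,a,_,s in blobs((hsv[...,2]<t)&box(kb),10,300): print(n,"knob",t,ce.round(1),s,ray(c,ce,.10).round(4),L(ray(c,ce,.10)).round(4),L(ray(c,ce,.08)).round(4))
    m=(hsv[...,1]>135)&(hsv[...,0]<13)&(hsv[...,2]>60)&box(sb)
    for ce,a,mm,s in blobs(m,80,3000):
        p=np.array([L(ray(c,q[::-1],.06)) for q in np.argwhere(mm)],np.float32)*1000
        print(n,"sole",a,cv2.minAreaRect(p),p.min(0),p.max(0))
        for lo in range(-80,80,20):
            k=p[(p[:,0]>=lo)&(p[:,0]<lo+20)]
            if len(k):print(lo,np.percentile(k[:,1],[2,98]).round(1),end=";")
        print()
    for ce,a,mm,s in blobs((hsv[...,2]<70)&box(mb),1000,9000):
        p=np.array([ray(c,q[::-1],.004)[:2] for q in np.argwhere(mm)],np.float32)*1000
        print(n,"mat",a,cv2.minAreaRect(p))
E
```

```text
top knob 85 [295.7 221.2] [292 217   7   7  16] [0.5661 0.0184 0.1   ] [-0.0058  0.06  ] [-0.0035  0.0602]
top sole 544 ((2.9343338012695312, 64.62032318115234), (47.4811897277832, 156.3217010498047), 87.74275207519531) [-75.831726  39.413975] [80.79839 89.37282]
-80 [47.1 60.7];-60 [43.4 58.8];-40 [43.  88.3];-20 [43.5 88.3];0 [42.2 86.9];20 [40.5 85.9];40 [44.1 82.8];60 [39.8 57.9];
top mat 2459 ((446.6783447265625, -327.981689453125), (193.20611572265625, 102.7331314086914), 11.092763900756836)
side knob 55 [339.2 226.2] [336 221   7  11  68] [ 0.5657 -0.0015  0.1   ] [-0.0108  0.0407] [-0.0022  0.0567]
side knob 70 [339.  226.2] [336 220   7  13  81] [ 0.5653 -0.0012  0.1   ] [-0.0111  0.0411] [-0.0025  0.057 ]
side knob 85 [339.6 227.3] [336 219  14  17 119] [ 0.566  -0.0056  0.1   ] [-0.0114  0.0367] [-0.0029  0.0525]
side sole 357 ((-0.8849868774414062, 61.081424713134766), (50.03097152709961, 154.98580932617188), 86.04428100585938) [-78.26348  35.07052] [76.251045 89.25097 ]
-80 [42.7 86.9];-60 [39.9 76.2];-40 [38.6 84.5];-20 [37.8 53.6];0 [37.5 69.2];20 [37.4 81.1];40 [36.8 81.9];60 [36.  75.7];
side mat 3192 ((444.606201171875, -331.40618896484375), (195.95310974121094, 106.68482208251953), 10.671319007873535)
```

```bash
python3 - <<'E'
from h import *
R=rot(PY+np.pi/2); p=W(.001,.064)
manip.goto(np.r_[p,.20],R)
manip.servo_line(np.r_[p,.12],feed=.15)
f0=manip.read_force()
s=manip.servo_line(np.r_[p,.067],feed=.06,max_force=6); print("stop",s,manip.read_tcp_pos())
manip.close(40)
print(manip.read_time(),manip.read_q(),manip.read_width(),manip.read_force()-f0,manip.read_tcp_pos())
c=manip.capture("side");cv2.imwrite("pics/g.png",cv2.resize(c["image"][170:330,260:440,::-1],None,fx=3,fy=3))
E
```

```text
stop False [0.57210938 0.02384262 0.0674029 ]
4.7333 [-2.22784042e-02  5.32790142e-01  1.60424769e+00  1.06014085e-04
  1.00437467e+00  1.31808265e+00] 0.02227142628683681 [-1.61875908 -1.08195491  3.37387594] [0.57190003 0.02388786 0.06721892]
```

View pics/g.png

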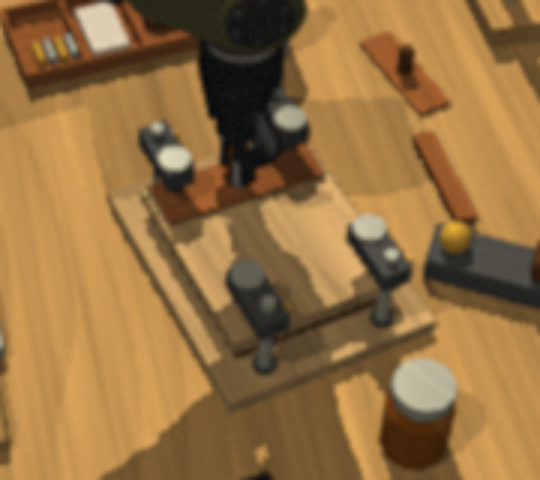

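The gripper holds the knob (width 22 mm) and the board still lies flat under the feet. Now I'll slide it clear.

```bash
python3 - <<'E'
from h import *
z=manip.read_tcp_pos()[2]
s=manip.servo_line(np.r_[W(.0,.0),z],feed=.06,max_force=10); print("slid",not s,L(manip.read_tcp_pos()),manip.read_force(),manip.read_width())
if not s:
    manip.servo_line(np.r_[W(0,0),z+.09],feed=.12)
    print(manip.read_force(),manip.read_width(),manip.read_tcp_pos(),manip.read_time())
c=manip.capture("side");cv2.imwrite("pics/l.png",cv2.resize(c["image"][130:330,240:440,::-1],None,fx=2.5,fy=2.5))
E
```

```text
slid True [-9.29760842e-05 -1.11607535e-03] [ 0.10143881 -2.87906566  4.84534387] 0.022159228455828305
[-0.60065318  0.24448064 -1.93530776] 0.02216732421831854 [ 0.5850836  -0.03862475  0.1562602 ] 6.9
```

View pics/l.png

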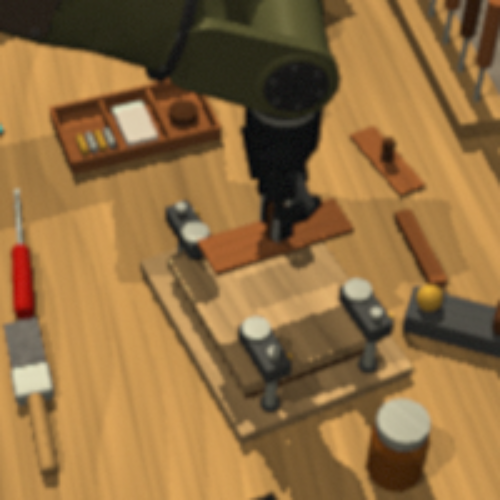

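```bash
python3 - <<'E'
from h import *
m=np.array([.4456,-.3297]); R=manip.read_orientation()
manip.servo_line(np.r_[m,.15],feed=.2)
manip.servo_line(np.r_[m,.032],feed=.1)
manip.dwell(.2); f=manip.read_force()
s=manip.servo_line(np.r_[m,.012],feed=.015,max_force=4); print(s,manip.read_tcp_pos(),manip.read_force()-f,manip.read_torque(),manip.read_time())
c=manip.capture("side");cv2.imwrite("pics/p.png",cv2.resize(c["image"][250:430,230:430,::-1],None,fx=2.5,fy=2.5))
E
```

```text
True [ 0.4455779  -0.32972223  0.01972066] [-0.91866048  0.75820423  7.29120404] [ 0.14324743  0.13782556 -0.01238234] 11.0917
```

View pics/p.png

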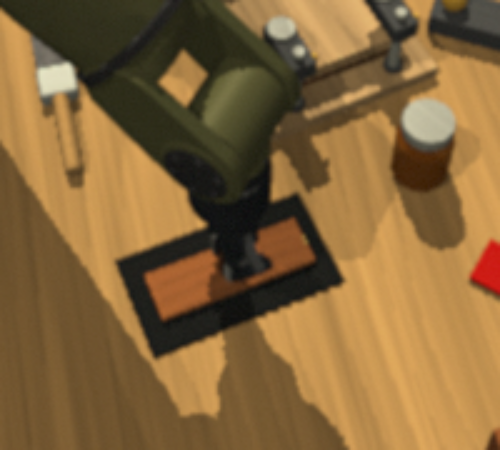

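The board sits inside the mat's outline with margin all round. I'll release it, then press the heads a, c, b, d for the first pass.

```bash
cat >> h.py <<'E'
H=dict(a=(-.06,.074),b=(-.06,-.074),c=(.06,-.074),d=(.06,.074))
E
python3 - <<'E'
from h import *
import json
p=manip.read_tcp_pos()
manip.gripper_open(); manip.servo_line(p+[0,0,.12],feed=.15); manip.close(40)
c=manip.capture("top");cv2.imwrite("pics/m.png",cv2.resize(c["image"][160:320,240:460,::-1],None,fx=3,fy=3))
R=rot(PY); Z={}
manip.goto(np.r_[W(*H["b"])*.7+p[:2]*.3,.15],R); print(manip.read_time())
for k in "acbd":
    w=W(*H[k]); q=manip.read_tcp_pos()
    manip.servo_line(np.r_[w,.135],rot=R,feed=.2)
    manip.servo_line(np.r_[w,.113],feed=.06); manip.dwell(.1)
    s=manip.servo_line(np.r_[w,.100],feed=.012,max_force=2.5); z=manip.read_tcp_pos()[2]
    if not s: print(k,"no touch");break
    s2=manip.servo_line(np.r_[w,z-.0085],feed=.012,max_force=15)
    Z[k]=manip.read_tcp_pos()[2]; print(k,z,Z[k],s2,manip.read_force(),manip.read_time())
    manip.servo_line(np.r_[w,.13],feed=.1)
json.dump(Z,open("Z.json","w"))
E
```

```text
14.7083
a 0.1070627640909532 0.09857548050854974 False [-1.81461552 -0.09202645  4.00189745] 17.9667
c 0.10728269477379744 0.09888529671427171 False [-1.01814771 -0.37532245  4.6117054 ] 21.5833
b 0.10650341756345699 0.09805769308623385 False [-1.45723754  0.39352727  2.39459509] 24.8917
d 0.10730569829487784 0.09889381187336059 False [-0.25022654  0.37188838  4.66021129] 28.5083
```

View pics/m.png

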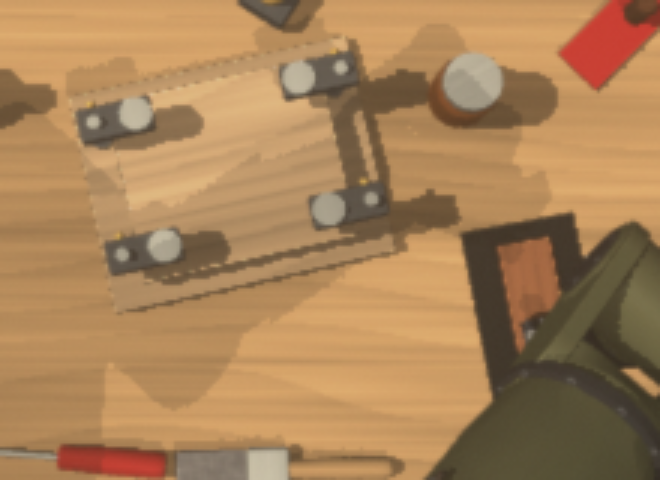

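The first pass is done: each head moved about 8.5 mm, and all ended within 1 mm of each other. Now the second pass, by feel.

```bash
python3 - <<'E'
from h import *
import json
Z=json.load(open("Z.json"));R=rot(PY)
for k in "acbd":
    w=W(*H[k])
    manip.servo_line(np.r_[w,.128],rot=R,feed=.2)
    manip.servo_line(np.r_[w,Z[k]+.003],feed=.08); manip.dwell(.15); f=manip.read_force()[2]
    s=manip.servo_line(np.r_[w,Z[k]-.0195],feed=.009,max_force=13.5)
    z=manip.read_tcp_pos()[2]; print(k,s,z,"travel2",Z[k]-z,manip.read_force()[2]-f,manip.read_time())
    manip.dwell(.1);print(manip.read_force()[2]-f)
    manip.servo_line(np.r_[w,.13],feed=.1)
    if not s: break
E
```

```text
a True 0.08713898286792486 travel2 0.011436497640624876 4.0382758496859426 31.9167
4.0230773743494
c True 0.08514679842297769 travel2 0.013738498291294018 4.197837288739997 36.0833
5.467915687092003
b True 0.08603637499438511 travel2 0.01202131809184874 2.509656275587032 39.7833
4.376801534697611
d True 0.08493023699654109 travel2 0.013963574876819498 2.8277627619636 43.9667
4.010669660316088
```

Each push stopped by feel. I have time left, so I'll push each head once more in the same order: a seated foot should give almost no further travel.

```bash
python3 - <<'E'
from h import *
R=rot(PY); Z=dict(a=.08714,c=.08515,b=.08604,d=.08493)
for k in "acbd":
    w=W(*H[k])
    manip.servo_line(np.r_[w,.125],rot=R,feed=.25)
    manip.servo_line(np.r_[w,Z[k]+.002],feed=.1); manip.dwell(.1); f=manip.read_force()[2]
    s=manip.servo_line(np.r_[w,Z[k]-.004],feed=.008,max_force=13)
    z=manip.read_tcp_pos()[2]; print(k,s,"further",Z[k]-z,manip.read_force()[2]-f,manip.read_time())
    manip.servo_line(np.r_[w,.125],feed=.12)
manip.servo_line(np.r_[W(0,0),.2],feed=.2)
manip.goto(np.r_[.35,.15,.25],R)
print(manip.read_time())
for n in("top","side"):
    c=manip.capture(n);cv2.imwrite(f"pics/e{n}.png",c["image"][:,:,::-1])
E
```

```text
a True further 0.0010725519631509806 4.744389772445955 46.425
c True further 0.0010233826311028676 4.492400528917164 48.95
b True further 0.0010221411836766892 3.8815646190340622 51.2083
d True further 0.0009458939930527543 5.728630244463052 53.7417
56.1667
```

View pics/eside.png

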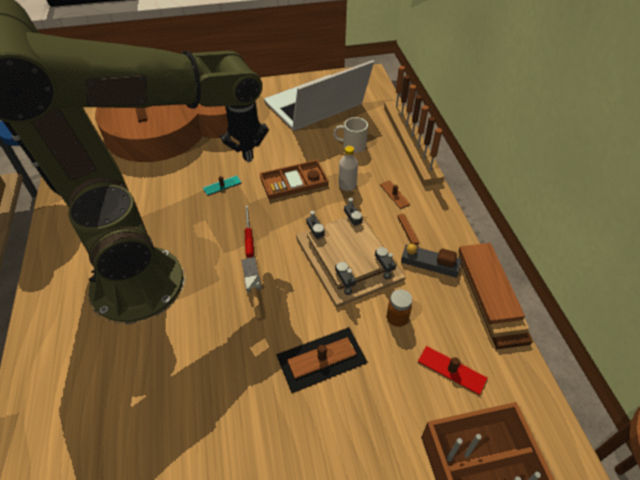

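The final side view shows the sander flat on the mat at (322,357), the caul clear, the heads down, and the glue bottle (348,168) and jar (400,307) where they stood. The repeat pushes gave only about 1 mm before 13 N, so all four feet are seated.

```bash
python3 -c "
from station import manip
print(manip.finish_job())"
```

```text
the job is handed in; nothing more can be done
None
```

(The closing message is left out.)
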